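# Open the touch-latch cupboard

## Task

Two low handle-less cupboards with push-to-open doors stand on the worktop. Press the door of the wider one in near its right-hand edge (it is hinged on the left) until the catch lets go and the door springs ajar, then reach a fingertip into the gap and push the door round from behind until it stands wide open, at least 60 degrees. Leave the narrower cupboard shut, and do not lift, shift or knock over the mug inside or the shaker and goblets standing about.

Things in the scene. Friction and masses are not known exactly. Their poses are not given: they have to be found in the camera images.
- wide_cupboard: The wider cupboard, a fixed grey box 220 mm wide (its y), 170 mm deep (its x), 135 mm high, open at the front behind its white door. Origin: centre of its underside, on the worktop; x points from the door into the cupboard, y towards its hinge side, z up. The box's front edge is at x = -85 mm, the shut door's back face 7 mm in front of that.
- wide_door (a joint): Angle of the wide door (rad): 0 shut, grows as it opens towards the robot, stop at 1.5; slightly negative while pressed in (stop at -0.032). A plain white panel 212 mm wide, 127 mm high (4 to 131 mm above the worktop), 14 mm thick, hinged upright at its left end (two small steel hinges) seen from the robot. Once ajar it turns with light friction (1 N) and stays where it is left.
- wide_press (a point): The spot to press on the wide door's front: 67 mm above the worktop, 185 mm from the hinge axis, 27 mm from the right edge. Pressed in 5 mm here (about 4 N; hard stop at 6 mm) the catch lets go; as the finger withdraws, a spring plunger kicks the door out to about 0.3 rad (60 mm gap at the right edge). Moves with the door; axes: x into the panel, y along it to the hinge, z up.
- wide_hinge (a point): On the wide door's hinge axis, 67 mm above the worktop, in the plane of the panel's back face. Axes as wide_press, turning with the door. Catch, striker and plunger sit inside near the door's right end, none higher than 60 mm above the worktop: keep a fingertip put into the gap from above over that.
- narrow_cupboard: The narrower cupboard, same make, 150 mm wide, 170 mm deep, 135 mm high; it has to stay shut. Origin and axes as for the wide one.
- narrow_door (a joint): Angle of the narrow cupboard's door (rad), 0 shut; the same kind of catch, 142 mm wide door hinged at the left.
- mug_inside_mid (a point): Middle (44 mm up) of the clear glass mug, 103 x 136 x 88 mm with its handle, loose, that stands inside the wide cupboard on its 12 mm floor.
- shaker_mid (a point): Middle (45 mm up) of the small glass shaker, 44 mm across, 90 mm high, loose on the worktop between and in front of the cupboards.
- goblet_mid (a point): Middle (62 mm up) of the plain stemmed glass goblet, 95 mm across, 124 mm high, loose on the worktop at the far left.
- gilt_goblet_mid (a point): Middle (60 mm up) of the stemmed glass goblet with a thin gilt rim, 92 mm across, 121 mm high, loose on the worktop at the far right.

How it is judged:
By the outcome, as a careful person would: the job done as asked, in the order asked, and still so for the second after the job is handed in, with the robot touching nothing.
It also fails if it takes over 51 s, if anything falls off the work surface, if the arm or the gripper's body presses on something with over 40 N, if the wrist force passes 120 N, or if a joint passes its speed limit or range.

## Robot

A 6-joint arm with a two-finger parallel gripper is mounted at the origin on a cart in front of the work surface, level with it; the furniture and walls round the work are solid. World frame = base frame: x ahead of the robot, y to its left, z up, the work surface at z = 0. Lengths are in m, angles in rad, forces in N, time in s.
With the tool pointing down it reaches from about 0.25 to 0.725 m from the base axis. Payload 4 kg.
Tool frame: the origin (TCP) lies on the centre line of the jaws, within the pads' length; the fingertips stand 11 mm ahead of it and the grasp point (between the pads) lies 8 mm behind it (bot.nose_length is the distance from the TCP to the fingertips, in m); z points along the fingers, y is the direction in which the jaws open and shut (so a half turn about z gives the same grasp; the last joint's range is limited). The gripper opens to 85 mm and grips with 20 to 120 N. Pads are 22 mm wide; open, the fingers measure 114 mm over their backs; the gripper's body (76 mm by 85 mm) begins 54 mm behind the grasp point. The pads swing forward as they close: fully open they stand 13 mm farther back than shut.
Start: joints at [-1.341, 0.241, 0.005, 1.335, 0, 1.571], TCP at [0.114, -0.487, 0.221] pointing down, gripper open.
Joint ranges: [-2.72, 2.72], [-1.05, 1.87], [-1.09, 1.28], [-1.99, 2.15], [-1.42, 1.44], [-3.14, 3.14]. Speed limits (rad/s): [2.79, 2.79, 3.14, 3.14, 3.14, 3.14].

## Interface

Orientations are given as a unit quaternion [x, y, z, w].
In Python, from workcell import bot gives the robot as it stands.
- The arm moves only by the tool play_rows, never from a script. Its argument "plan" is one flat list of numbers, 6 for each row, row after row: the shift along the tool's x, y, z in mm, then the turn, a rotation vector about the tool's x, y, z in rad. A call has 1 to 20 rows; each row shifts and turns the commanded pose from where the row before left it, along the tool's axes as they then stand; what a row does not reach is not made up. A row lasts 1/8 s, in which the tool goes at most 62.5 mm and 10.7 degrees, less where a joint would pass 70% of its speed; a pose out of reach is approached as far as the arm can. A call with a gripper value outside its range is refused whole. "hand" is the opening in per cent of the stroke, from 0 (shut) to 100 (fully open), set as the call begins (left out, the last holds). The fingers move at their own pace and stop on an object; the grip force is fixed at half the most. Time passes only in rows, so rows that do not move let the fingers close. It gives the time, the measured TCP pose, the force and the opening at its end, in the units of the state.
- bot.get_obs(): the state, without advancing time (a new reading comes with each control period).
- bot.camera(name): name is "side" or "top"; returns a dict with "frame" (400x640x3 uint8, blue, green, red), "range_z" (400x640 float32, m along the optical axis (not along the pixel's ray), 0 where there is no reading), "K" (3x3 intrinsics, pixels), "dist" ([k1, k2, p1, p2, k3] as OpenCV has them; the pictures are not rectified), "cam_to_world" (4x4, takes a point from camera to world coordinates). Camera axes: x right, y down, z forward; pixel columns grow to the right and rows downward; lengths in m; the calibration is good to about 2 mm. A picture is of the moment at which its call begins.
- bot.job_done(): hands the job in, once; it reports no verdict.
Trained networks look in the newest picture that a camera, given by its name, has taken for a name from the list of things; names that differ only in an ending like _2 or _b are one class to them, and where a whole thing is asked for, a point or a joint stands for the part that bears it (a point fixed in the world has none). Each returns a list of dicts, best first, with "p" (0 to 1); they miss things now and then, are a little off and sometimes report something else, mostly with a low value. They report only what shows in the picture. A call takes as long as a camera call.
- bot.outline_of(query, camera): "mask" (400x640 bool, what is visible of it) and "point" ([row, column] in pixels, amid what is visible of it).
The state is a dict: "clock": time; "joint_pos": joint angles; "joint_vel": joint speeds; "tau": joint torques, N m; "eef_pos": TCP position; "tool_rot": TCP orientation; "ft_force": force on the tool from outside, world axes, zero at the start; "ft_torque": the same for the moment, N m; "grip_width": finger opening in m.
Only numpy, scipy, OpenCV 4.12 (cv2) and the standard library are available. Lean on these libraries where they do the work, as an engineer would, in place of code of your own. Each camera call takes 0.05 s, during which the arm holds its last target.

## Working session

There is one attempt and no reset: what is moved stays moved. The work goes in short steps, Python scripts to look and compute and a tool call to move; the robot and the scene stay as the last step left them, time stands still between calls to the robot, and variables do not carry over. Pictures are saved under pics/ and viewed, and the job is handed in when it is done.

Besides the shell and the picture viewer there is one more tool, called after ">>>" as a command line: name --argument value ..., lists and objects as JSON in quotes. play_rows: Moves the arm, as the interface text tells. Its arguments: {"type":"object","properties":{"plan":{"type":"array","items":{"type":"number"}},"hand":{"type":"number"}},"required":["plan"]}

```bash
mkdir -p pics
python3 - <<'E'
from workcell import bot
import cv2,numpy as np
for n in ("side","top"):
    c=bot.camera(n); cv2.imwrite(f"pics/{n}0.png",c["frame"]); np.savez(f"{n}0.npz",**{k:np.array(v) for k,v in c.items()})
    print(n,c["K"],c["dist"],np.round(c["cam_to_world"],3))
    for q in ("wide_cupboard","wide_door","narrow_cupboard","mug_inside_mid","shaker_mid","goblet_mid","gilt_goblet_mid"):
        for r in bot.outline_of(q,n)[:2]: print(q,round(r["p"],2),r["point"],r["mask"].sum())
print(bot.get_obs(),bot.nose_length)
E
```

```text
side [[389.91286      0.         324.73082732]
 [  0.         389.91286    201.5370876 ]
 [  0.           0.           1.        ]] [-0.0819941  0.         0.         0.         0.       ] [[-0.829 -0.357  0.429 -0.048]
 [-0.559  0.526 -0.641  0.858]
 [ 0.003 -0.772 -0.636  0.903]
 [ 0.     0.     0.     1.   ]]
wide_cupboard 0.91 [165.9, 334.9] 3573
wide_door 0.75 [168.1, 358.5] 715
wide_door 0.5 [218.5, 358.4] 230
narrow_cupboard 0.67 [235.3, 263.5] 4498
narrow_cupboard 0.35 [167.9, 354.6] 722
shaker_mid 0.76 [222.4, 358.0] 292
goblet_mid 0.7 [318.1, 255.3] 1910
goblet_mid 0.33 [168.5, 356.9] 664
gilt_goblet_mid 0.67 [137.7, 416.9] 517
gilt_goblet_mid 0.56 [317.9, 254.4] 1994
top [[502.80467279   0.         333.61104584]
 [  0.         502.80467279 198.33968301]
 [  0.           0.           1.        ]] [-0.14806013  0.          0.          0.          0.        ] [[-0.314 -0.741  0.593 -0.683]
 [-0.949  0.252 -0.187  0.377]
 [-0.011 -0.622 -0.783  1.667]
 [ 0.     0.     0.     1.   ]]
{'clock': 0.8, 'joint_pos': array([-1.34100287e+00,  2.40541911e-01,  5.02869684e-03,  1.33523988e+00,
        4.77509828e-06,  1.57078247e+00]), 'joint_vel': array([0.00019497, 0.00040324, 0.00027001, 0.00014728, 0.0008946 ,
       0.00036186]), 'tau': array([-6.56383181e-04, -3.72152102e+01,  2.52679378e+01,  8.75016176e-04,
       -5.25814426e-05, -2.77004403e-06]), 'eef_pos': array([ 0.11388929, -0.48685478,  0.22074648]), 'tool_rot': array([9.93405834e-01, 1.14650985e-01, 4.84973287e-06, 2.11991499e-05]), 'ft_force': array([-0.60296121,  0.07546794, -0.66273953]), 'ft_torque': array([-0.01127618,  0.00986898,  0.00139522]), 'grip_width': 0.0852431451431668} 0.011
```

View pics/side0.png

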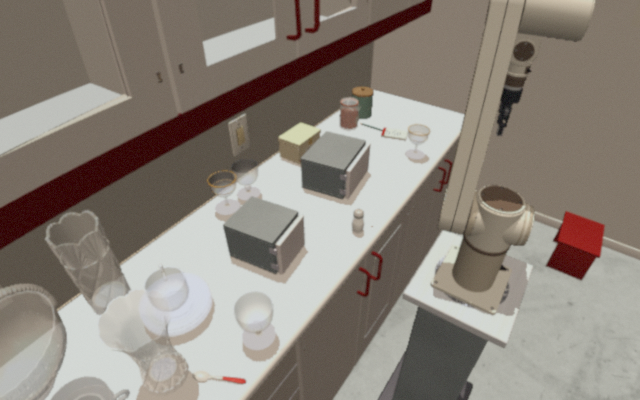

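View pics/top0.png

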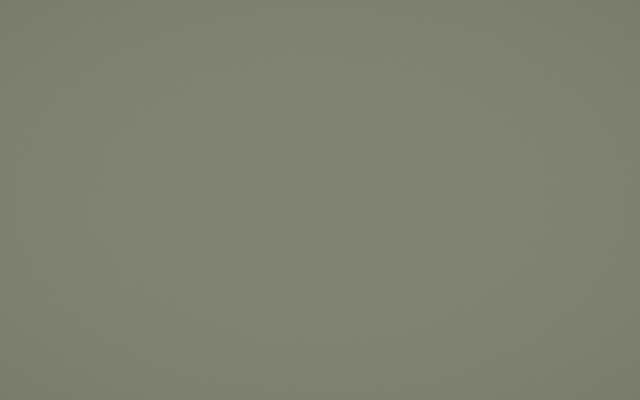

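The side view shows the narrow cupboard at about (265,235), the wide one at (335,165), the shaker at (358,222), the goblet at (255,318) and the gilt goblet at (417,138). The top camera's view is blank, so I'll fit the cupboards from the side depth.

```bash
cat > h.py <<'E'
import numpy as np,cv2
def cloud(d):
    z=d["range_z"]; h,w=z.shape
    u,v=np.meshgrid(np.arange(w),np.arange(h))
    p=cv2.undistortPoints(np.stack([u.ravel(),v.ravel()],1).astype(np.float64)[:,None],d["K"],d["dist"])[:,0]
    zz=z.ravel().astype(float)
    P=np.c_[p*zz[:,None],zz,np.ones(zz.size)]@d["cam_to_world"].T
    P=P[:,:3]; P[zz==0]=np.nan
    return P.reshape(h,w,3)
def project(d,P):
    T=np.linalg.inv(d["cam_to_world"]); rv,_=cv2.Rodrigues(T[:3,:3])
    return cv2.projectPoints(np.asarray(P,float).reshape(-1,1,3),rv,T[:3,3],d["K"],d["dist"])[0][:,0]
E
python3 - <<'E'
from workcell import bot
import cv2,numpy as np
from h import *
d=np.load("side0.npz"); C=cloud(d)
f=d["frame"]
cv2.imwrite("pics/s0crop.png",cv2.resize(f[100:300,200:460],None,fx=3,fy=3,interpolation=cv2.INTER_CUBIC))
for nm,(r0,r1,c0,c1) in {"wide":(125,205,290,380),"narrow":(190,280,215,315)}.items():
    Q=C[r0:r1,c0:c1].reshape(-1,3); G=Q[np.abs(Q[:,2]-.135)<.008]
    print(nm,len(G),np.median(G,0)); r=cv2.minAreaRect(G[:,:2].astype(np.float32)*1000); print(r,cv2.boxPoints(r))
for nm,pt in dict(shaker=(222,358),gob=(318,255),gilt=(138,417)).items():
    print(nm,C[pt])
E
```

```text
wide 1666 [ 0.60387947 -0.18101084  0.13425612]
((606.7628784179688, -193.81985473632812), (193.71559143066406, 226.2289581298828), 9.043038368225098) [[ 493.33005   -97.335075]
 [ 528.8879   -320.75214 ]
 [ 720.1957   -290.30463 ]
 [ 684.6379    -66.88757 ]]
narrow 2214 [0.57423487 0.25751405 0.13419591]
((577.6793212890625, 250.08950805664062), (194.0601348876953, 154.99807739257812), 8.823152542114258) [[469.91025 311.78848]
 [493.68466 158.6246 ]
 [685.44836 188.39053]
 [661.67395 341.5544 ]]
shaker [0.38001653 0.02642667 0.05207065]
gob [0.41243931 0.48628775 0.05480516]
gilt [ 0.41109639 -0.50091843  0.09953337]
```

Run:
```python
import cv2,numpy as np
from h import *
d=np.load("side0.npz"); C=cloud(d)
G=C[60:300,150:460].reshape(-1,3);
for z0,z1 in ((.02,.06),(.06,.1),(.125,.15)):
    print(z0)
    g=G[(G[:,2]>z0)&(G[:,2]<z1)]
    im=np.zeros((400,400,3),np.uint8)
    ij=np.c_[(800-g[:,0]*1000)/2,(400-g[:,1]*1000)/2.5].astype(int)
    ok=((ij>=0)&(ij<400)).all(1); im[ij[ok,0],ij[ok,1]]=255
    cv2.imwrite(f"pics/map_{int(z0*100)}.png",im)
```

```text
0.02
0.06
0.125
```

View pics/s0crop.png

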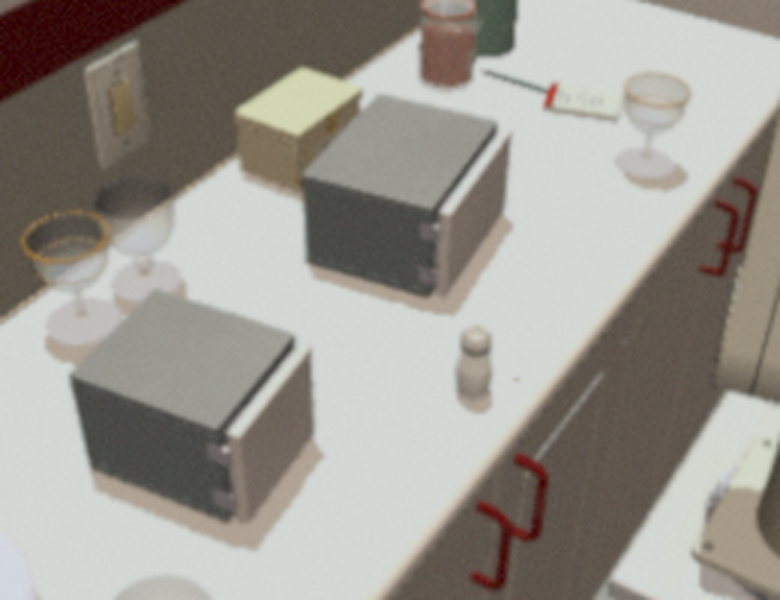

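Run:
```python
import cv2,numpy as np
from h import *
from scipy.optimize import least_squares
d=np.load("side0.npz"); C=cloud(d)
for nm,(r0,r1,c0,c1),W,c0_ in (("wide",(125,205,290,380),.22,(.607,-.194)),("narrow",(190,280,215,315),.15,(.578,.25))):
    Q=C[r0:r1,c0:c1].reshape(-1,3); Q=Q[np.isfinite(Q).all(1)]
    a=np.deg2rad(9); c=np.array(c0_)
    for it in range(4):
        R=np.array([[np.cos(a),np.sin(a)],[-np.sin(a),np.cos(a)]])
        L=(Q[:,:2]-c)@R.T
        m=(Q[:,2]>.02)&(Q[:,2]<.12)
        F=Q[m&(np.abs(L[:,0]+.0955)<.015)&(np.abs(L[:,1])<W/2-.01)]
        S=Q[m&(np.abs(L[:,1]-W/2)<.012)&(np.abs(L[:,0])<.07)]
        n=[np.cos(a),np.sin(a)]
        v=cv2.fitLine(F[:,:2].astype(np.float32),cv2.DIST_HUBER,0,.001,.001).ravel()
        t=v[:2]*np.sign(v[1]); a1=np.arctan2(-t[0],t[1])
        vs=cv2.fitLine(S[:,:2].astype(np.float32),cv2.DIST_HUBER,0,.001,.001).ravel()
        ts=vs[:2]*np.sign(vs[0]); a2=np.arctan2(ts[1],ts[0])
        print(nm,it,len(F),len(S),np.rad2deg([a1,a2]), 'front off',((v[2:]-c)@n), 'side',(vs[2:]-c)@[-n[1],n[0]])
        a=(a1+a2)/2 if it<3 else a
        n=np.array([np.cos(a),np.sin(a)]); t=np.array([-n[1],n[0]])
        # front face of door at -0.106 from origin; side at W/2
        c=n*(v[2:]@n+.106)+t*(vs[2:]@t-W/2)
    print("origin",c,"yaw",np.rad2deg(a))
for q,(r,cc) in dict(shaker=(222,358),gilt=(138,417),gob=(318,255)).items():
    B=C[r-22:r+22,cc-14:cc+14].reshape(-1,3);B=B[(B[:,2]>.015)&(B[:,2]<.13)]
    print(q,len(B),np.median(B,0),B.min(0),B.max(0))
```

```text
wide 0 383 783 [8.786012 9.083499] front off -0.09544620449492111 side 0.10846771110080577
wide 1 388 779 [8.812464  9.1537895] front off -0.10605034 side 0.10996134
wide 2 388 781 [8.812464 9.142827] front off -0.106 side 0.10999043
wide 3 388 780 [8.812464 9.140633] front off -0.10599996 side 0.1100012
origin [ 0.6175696  -0.19394147] yaw 8.977646
narrow 0 561 878 [7.8913937 7.6775618] front off -0.09604479377622743 side 0.07482301290244363
narrow 1 573 874 [7.745774  7.7911067] front off -0.10603134 side 0.07500094
narrow 2 574 875 [7.860172  7.7872486] front off -0.10583017 side 0.075001605
narrow 3 573 874 [7.831198  7.7911067] front off -0.10605806 side 0.07499839
origin [0.5879273 0.2511465] yaw 7.82371
shaker 248 [0.38241541 0.02563629 0.05393538] [3.66111391e-01 2.99685146e-04 1.50371634e-02] [0.4083958  0.03616591 0.09151763]
gilt 364 [ 0.42307853 -0.53726271  0.0991819 ] [ 0.3782012  -0.66120126  0.01594224] [ 0.52668117 -0.49189879  0.12235556]
gob 988 [0.41256213 0.48530074 0.08209492] [0.35355425 0.44854119 0.01502308] [0.44662479 0.54289459 0.12538209]
```

```bash
cat >> h.py <<'E'
from scipy.spatial.transform import Rotation as Ro
A=np.deg2rad(8.98); n=np.array([np.cos(A),np.sin(A),0]); t=np.array([-np.sin(A),np.cos(A),0]); Z=np.array([0,0,1.])
O=np.array([.6176,-.1939,0])
def loc(x,y,z): return O+n*x+t*y+Z*z     # cupboard frame (m) -> world
HG=loc(-.092,.106,0)
def ori(yaw,tilt): # yaw: world deg of tool x ; tilt deg tips forward along it
    a=np.deg2rad(yaw); nn=np.array([np.cos(a),np.sin(a),0]); k=np.deg2rad(tilt)
    x=np.cos(k)*nn+np.sin(k)*Z; z=-np.cos(k)*Z+np.sin(k)*nn
    return Ro.from_matrix(np.c_[x,np.cross(z,x),z])
def rows(p,R,p1,R1,N,):
    """N equal rows, all the same numbers"""
    out=[]
    for i in range(N):
        k=N-i
        w=(R.inv()*R1).as_rotvec()/k; s=R.inv().apply(p1-p)/k*1000
        s=np.round(s,0 if N>3 else 1); w=np.round(w,3)
        out.append(np.r_[s,w]); p=p+R.apply(s/1000); R=R*Ro.from_rotvec(w)
    return np.array(out),p,R
def show(o): print("["+", ".join(f"{v:g}" for v in o.ravel()+0.0)+"]")
E
python3 - <<'E'
from h import *
from workcell import bot
o=bot.get_obs(); p=o["eef_pos"];R=Ro.from_quat(o["tool_rot"])
p1=loc(-.106-.014-.05,-.079,.074); print(p1)
r,pe,Re=rows(p,R,p1,ori(8.98,20),14); show(r); print(pe,p1)
E
```

```text
[ 0.46201479 -0.29846693  0.074     ]
[27, -7, 10, -0.001, 0.025, 0.005, 27, -8, 11, -0.001, 0.025, 0.005, 27, -8, 12, -0.001, 0.025, 0.005, 26, -8, 13, -0.001, 0.025, 0.005, 26, -8, 13, -0.001, 0.025, 0.005, 26, -8, 14, -0.001, 0.025, 0.005, 25, -8, 14, -0.001, 0.025, 0.005, 25, -8, 15, -0.001, 0.025, 0.005, 24, -9, 16, -0.001, 0.025, 0.005, 24, -9, 16, -0.001, 0.025, 0.005, 23, -9, 17, -0.001, 0.025, 0.006, 23, -9, 17, -0.001, 0.025, 0.005, 23, -9, 18, -0.001, 0.024, 0.006, 22, -9, 18, 0, 0.025, 0.005]
[ 0.46217705 -0.29857415  0.07445593] [ 0.46201479 -0.29846693  0.074     ]
```

>>> play_rows --plan '[27, -7, 10, -0.001, 0.025, 0.005, 27, -8, 11, -0.001, 0.025, 0.005, 27, -8, 12, -0.001, 0.025, 0.005, 26, -8, 13, -0.001, 0.025, 0.005, 26, -8, 13, -0.001, 0.025, 0.005, 26, -8, 14, -0.001, 0.025, 0.005, 25, -8, 14, -0.001, 0.025, 0.005, 25, -8, 15, -0.001, 0.025, 0.005, 24, -9, 16, -0.001, 0.025, 0.005, 24, -9, 16, -0.001, 0.025, 0.005, 23, -9, 17, -0.001, 0.025, 0.006, 23, -9, 17, -0.001, 0.025, 0.005, 23, -9, 18, -0.001, 0.024, 0.006, 22, -9, 18, 0, 0.025, 0.005, 0, 0, 0, 0, 0, 0]' --hand 0

```text
clock: 2.68
eef_pos: [0.4623, -0.2972, 0.0735]
tool_rot: [0.982, 0.078, 0.172, -0.014]
ft_force: [-0.5, -0.0, 0.5]
grip_width: 0.0
```

Run:
```python
from h import *
from workcell import bot
c=bot.camera("side"); cv2.imwrite("pics/s1.png",cv2.resize(c["frame"][80:260,260:460],None,fx=4,fy=3.3))
o=bot.get_obs(); print(o["eef_pos"],o["ft_force"],o["grip_width"])
p=o["eef_pos"];R=Ro.from_quat(o["tool_rot"])
L=p-O;print("local",L@n,L@t,L[2],R.as_matrix().round(3).tolist())
print("n in tool",R.inv().apply(n))
```

```text
[ 0.46193399 -0.2979751   0.07397736] [ 0.40872908 -0.56003741  0.05431567] 0.00031635002283779954
local -0.1700030465178052 -0.07850158068664449 0.07397735745663511 [[0.928, 0.158, 0.336], [0.148, -0.987, 0.054], [0.341, -0.001, -0.94]]
n in tool [0.94013525 0.00182781 0.34079668]
```

View pics/s1.png

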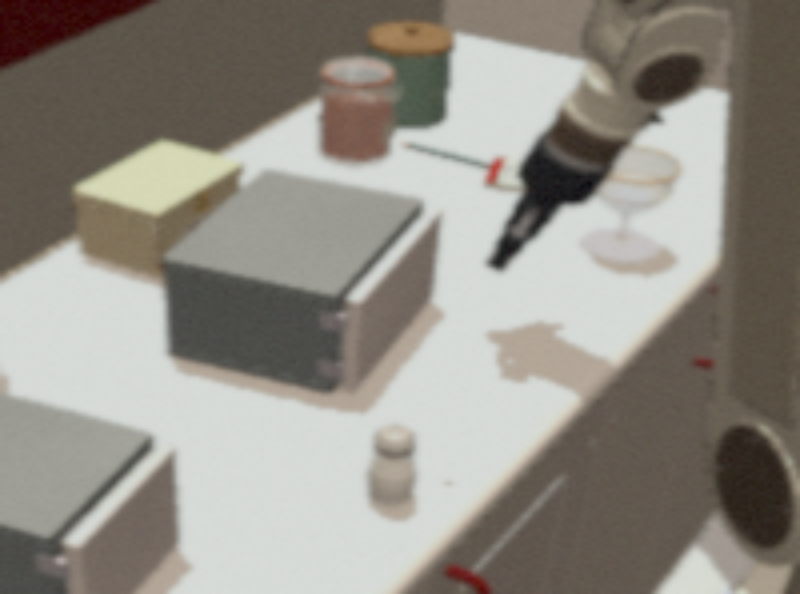

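The shut fingertip, at (500,262), is in front of the right half of the wide door. Next I approach and feel for contact.

>>> play_rows --plan '[6.6, 0, 2.4, 0, 0, 0, 6.6, 0, 2.4, 0, 0, 0, 6.6, 0, 2.4, 0, 0, 0, 6.6, 0, 2.4, 0, 0, 0, 6.6, 0, 2.4, 0, 0, 0, 6.6, 0, 2.4, 0, 0, 0, 1.9, 0, 0.7, 0, 0, 0, 1.9, 0, 0.7, 0, 0, 0, 0, 0, 0, 0, 0, 0]'

```text
clock: 3.85
eef_pos: [0.5078, -0.2913, 0.0744]
tool_rot: [0.982, 0.077, 0.173, -0.014]
ft_force: [0.1, 0.3, -0.3]
grip_width: 0.0001
```

>>> play_rows --plan '[1.9, 0, 0.7, 0, 0, 0, 1.9, 0, 0.7, 0, 0, 0, 1.9, 0, 0.7, 0, 0, 0, 0, 0, 0, 0, 0, 0]'

```text
clock: 4.35
eef_pos: [0.514, -0.2904, 0.0744]
tool_rot: [0.982, 0.077, 0.173, -0.014]
ft_force: [-0.2, 0.6, 0.0]
grip_width: -0.0
```

>>> play_rows --plan '[1.4, 0, 0.5, 0, 0, 0, 1.4, 0, 0.5, 0, 0, 0, 0, 0, 0, 0, 0, 0]'

```text
clock: 4.72
eef_pos: [0.5168, -0.2899, 0.0744]
tool_rot: [0.982, 0.077, 0.173, -0.014]
ft_force: [0.1, 0.4, 0.0]
grip_width: -0.0
```

>>> play_rows --plan '[1.4, 0, 0.5, 0, 0, 0, 1.4, 0, 0.5, 0, 0, 0, 0, 0, 0, 0, 0, 0]'

```text
clock: 5.1
eef_pos: [0.5194, -0.2895, 0.0743]
tool_rot: [0.982, 0.077, 0.173, -0.014]
ft_force: [-1.6, 0.0, 2.0]
grip_width: 0.0002
```

>>> play_rows --plan '[1.4, 0, 0.5, 0, 0, 0, 1.4, 0, 0.5, 0, 0, 0, 0, 0, 0, 0, 0, 0]'

```text
clock: 5.48
eef_pos: [0.5216, -0.2893, 0.0743]
tool_rot: [0.982, 0.077, 0.172, -0.013]
ft_force: [-5.8, -1.1, 2.7]
grip_width: -0.0003
```

>>> play_rows --plan '[0.9, 0, 0.3, 0, 0, 0, 0, 0, 0, 0, 0, 0]'

```text
clock: 5.72
eef_pos: [0.5224, -0.2892, 0.0742]
tool_rot: [0.982, 0.077, 0.172, -0.013]
ft_force: [-5.4, -0.7, 2.4]
grip_width: 0.0001
```

>>> play_rows --plan '[0.9, 0, 0.3, 0, 0, 0, 0, 0, 0, 0, 0, 0]'

```text
clock: 5.98
eef_pos: [0.5234, -0.2891, 0.0742]
tool_rot: [0.982, 0.077, 0.172, -0.013]
ft_force: [-5.3, -0.4, 2.8]
grip_width: -0.0002
```

>>> play_rows --plan '[0.9, 0, 0.3, 0, 0, 0, 0, 0, 0, 0, 0, 0]'

```text
clock: 6.22
eef_pos: [0.5243, -0.289, 0.0743]
tool_rot: [0.982, 0.077, 0.172, -0.013]
ft_force: [-5.1, -1.9, 2.9]
grip_width: 0.0001
```

>>> play_rows --plan '[0.9, 0, 0.3, 0, 0, 0, 0, 0, 0, 0, 0, 0]'

```text
clock: 6.48
eef_pos: [0.5247, -0.289, 0.0742]
tool_rot: [0.982, 0.077, 0.172, -0.013]
ft_force: [-7.4, -0.9, 3.8]
grip_width: 0.0001
```

>>> play_rows --plan '[0.9, 0, 0.3, 0, 0, 0, 0, 0, 0, 0, 0, 0]'

```text
clock: 6.72
eef_pos: [0.5248, -0.289, 0.0742]
tool_rot: [0.982, 0.076, 0.171, -0.013]
ft_force: [-10.0, -1.6, 6.6]
grip_width: 0.0001
```

That is the hard stop. Withdraw along the door normal.

>>> play_rows --plan '[-3.8, 0, -1.4, 0, 0, 0, -7.5, 0, -2.7, 0, 0, 0, -14, 0, -5, 0, 0, 0, -19, 0, -7, 0, 0, 0, -19, 0, -7, 0, 0, 0, -19, 0, -7, 0, 0, 0, -19, 0, -7, 0, 0, 0, -10, 0, -4, 0, 0, 0, 0, 0, 0, 0, 0, 0]'

```text
clock: 7.85
eef_pos: [0.4094, -0.3072, 0.0753]
tool_rot: [0.982, 0.077, 0.173, -0.013]
ft_force: [-0.6, -0.3, 0.8]
grip_width: 0.0004
```

```bash
cat > door.py <<'E'
from h import *
from workcell import bot
import sys
c=bot.camera("side"); cv2.imwrite(f"pics/{sys.argv[1]}.png",cv2.resize(c["frame"][80:260,260:460],None,fx=4,fy=3.3))
C=cloud(c).reshape(-1,3)
# door top-rim/front points: in front of the box, z .03-.125
L=C-O; x=L@n; y=L@t; z=C[:,2]
m=(z>.08)&(z<.126)&(x<-.09)&(x>-.33)&(y<.12)&(y>-.13)
P=np.c_[x,y][m]-[-.092,.106]
r=np.hypot(*P.T); k=(r<.225)&(r>.06)
ang=np.arctan2(-P[k,0],-P[k,1])   # incl. 14 mm thickness
rr=r[k]; a=ang-np.arcsin(np.clip(.014/rr,0,1))
print("pts",k.sum(),"door angle med",np.median(a),np.percentile(a,[10,90]))
o=bot.get_obs(); p=o["eef_pos"]; print(o["clock"],p,o["joint_pos"].round(3),o["ft_force"].round(1)); l=p-O; print("local",l@n,l@t)
E
python3 door.py s2
```

```text
pts 263 door angle med 0.31163729629794323 [0.29493857 0.33422338]
7.9 [ 0.41014067 -0.30724935  0.07539056] [-0.817  0.249 -0.461  0.658  0.287  2.197] [-0.3 -0.1 -1. ]
local -0.22260914170345497 -0.079577747446445
```

View pics/s2.png

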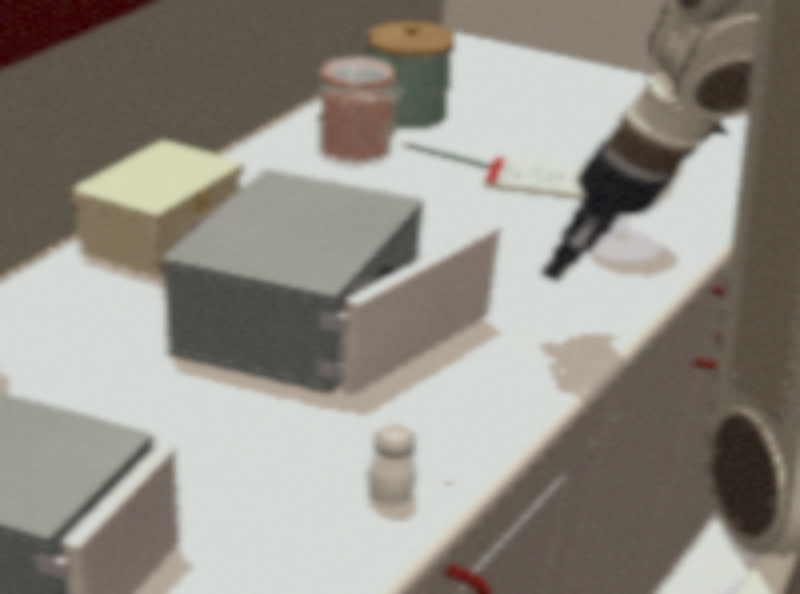

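The door stands ajar at about 0.31 rad: its free edge is at (495,240) in the crop, clear of the tip at (550,275). Next I lift, bring the tool upright and enter the gap from above.

```bash
cat > plan2.py <<'E'
from h import *
from workcell import bot
def dpt(phi,r,d,z): # door-frame point
    dirv=-t*np.cos(phi)-n*np.sin(phi); bn=n*np.cos(phi)-t*np.sin(phi)
    return HG+dirv*r+bn*d+Z*z
E
python3 - <<'E'
from plan2 import *
o=bot.get_obs(); p=o["eef_pos"];R=Ro.from_quat(o["tool_rot"])
r1,p,R=rows(p,R,p+Z*.125,ori(8.98,10),6)
r2,p,R=rows(p,R,dpt(.31,.180,.032,.2),ori(0,0),8); print(p)
show(np.r_[r1,r2,np.zeros((1,6))])
E
```

```text
[ 0.51416627 -0.28601139  0.19957442]
[7, 0, -20, 0, -0.029, 0, 7, 0, -20, 0, -0.029, 0, 6, 0, -20, 0, -0.029, 0, 5, 0, -20, 0, -0.029, 0, 5, 0, -20, 0, -0.03, 0, 4, 0, -20, 0.001, -0.029, 0, 13, -1, 2, -0.002, -0.022, 0.02, 13, -1, 2, -0.002, -0.022, 0.019, 13, -1, 2, -0.002, -0.022, 0.02, 13, -1, 2, -0.002, -0.022, 0.019, 13, -2, 1, -0.002, -0.022, 0.02, 13, -2, 1, -0.001, -0.022, 0.019, 14, -2, 0, -0.002, -0.021, 0.02, 13, -2, 1, -0.001, -0.022, 0.019, 0, 0, 0, 0, 0, 0]
```

>>> play_rows --plan '[7, 0, -20, 0, -0.029, 0, 7, 0, -20, 0, -0.029, 0, 6, 0, -20, 0, -0.029, 0, 5, 0, -20, 0, -0.029, 0, 5, 0, -20, 0, -0.03, 0, 4, 0, -20, 0.001, -0.029, 0, 13, -1, 2, -0.002, -0.022, 0.02, 13, -1, 2, -0.002, -0.022, 0.019, 13, -1, 2, -0.002, -0.022, 0.02, 13, -1, 2, -0.002, -0.022, 0.019, 13, -2, 1, -0.002, -0.022, 0.02, 13, -2, 1, -0.001, -0.022, 0.019, 14, -2, 0, -0.002, -0.021, 0.02, 13, -2, 1, -0.001, -0.022, 0.019, 0, 0, 0, 0, 0, 0]'

```text
clock: 9.78
eef_pos: [0.5158, -0.2848, 0.1985]
tool_rot: [1.0, 0.002, -0.001, -0.0]
ft_force: [-0.5, 0.0, -0.3]
grip_width: 0.0001
```

```bash
python3 door.py s3
python3 - <<'E'
from plan2 import *
o=bot.get_obs(); p=o["eef_pos"];R=Ro.from_quat(o["tool_rot"])
print(R.as_matrix().round(3))
r1,p,R=rows(p,R,dpt(.31,.180,.032,.096),ori(0,0),6); print(p)
show(np.r_[r1,np.zeros((1,6))])
E
```

```text
pts 242 door angle med 0.31707985103409253 [0.3022079  0.33248815]
9.825 [ 0.51490012 -0.28502605  0.19859018] [-0.506  0.429  0.215  1.359  0.     2.633] [-0.2 -0.4  0.4]
local -0.1156649159442452 -0.07397871657131934
[[ 1.     0.003 -0.001]
 [ 0.003 -1.     0.001]
 [-0.001 -0.001 -1.   ]]
[ 0.5147672  -0.28593846  0.09558946]
[0, 0, 17, 0, 0, 0, 0, 0, 17, 0, 0, 0.001, 0, 0, 17, 0, 0, 0, 0, 0, 17, 0, 0, 0.001, 0, 1, 17, 0, 0.001, 0, 0, 0, 18, -0.001, 0, 0.001, 0, 0, 0, 0, 0, 0]
```

View pics/s3.png

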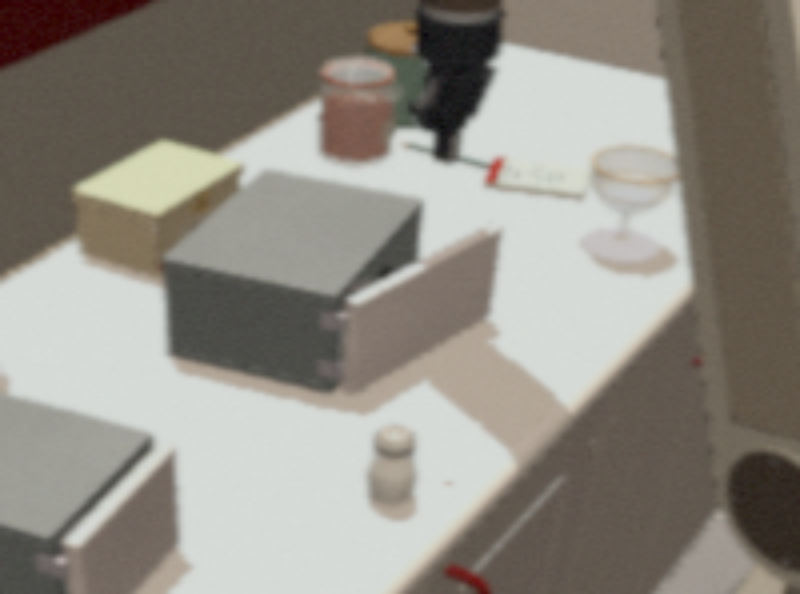

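The tip, at (447,160), hangs above the gap between the box's front edge (420,200) and the door's free edge (495,235). Next I lower it in.

>>> play_rows --plan '[0, 0, 17, 0, 0, 0, 0, 0, 17, 0, 0, 0, 0, 0, 17, 0, 0, 0, 0, 0, 17, 0, 0, 0, 0, 1, 17, 0, 0, 0, 0, 0, 18, 0, 0, 0, 0, 0, 0, 0, 0, 0]'

```text
clock: 10.7
eef_pos: [0.5123, -0.2859, 0.0949]
tool_rot: [1.0, 0.0, -0.002, -0.001]
ft_force: [0.2, 0.2, 0.2]
grip_width: -0.0001
```

```bash
python3 door.py s4
python3 - <<'E'
from plan2 import *
o=bot.get_obs(); p=o["eef_pos"];R=Ro.from_quat(o["tool_rot"])
out=[]
r,p,R=rows(p,R,dpt(.34,.175,.014,.096),ori(0,0),4); out.append(r)
N=18
for i in range(1,N+1):
    ph=.34+(1.27-.34)*i/N
    r,p,R=rows(p,R,dpt(ph,.175-.025*i/N,.014+.004*i/N,.096),ori(0,0),1); out.append(r.round(0) if 0 else r)
out=np.vstack(out); out[:,3:]=0; out=out.round(1); show(out[:12]); show(out[12:]); print(p)
E
```

```text
pts 265 door angle med 0.3163384416781404 [0.27682984 0.3361026 ]
10.75 [ 0.51319625 -0.28637974  0.09603467] [-0.509  0.492  0.04   1.121 -0.     2.632] [ 0.5 -0.6  0.9]
local -0.11755919534727675 -0.07504986065348788
[-5, -2, 0, 0, 0, 0, -5, -2, 0, 0, 0, 0, -6, -2, 0, 0, 0, 0, -5, -2, 0, 0, 0, 0, -8.6, -2.7, 0.1, 0, 0, 0, -8.2, -2.8, 0, 0, 0, 0, -8.1, -3.3, 0, 0, 0, 0, -7.8, -3.6, 0, 0, 0, 0, -7.5, -4, 0, 0, 0, 0, -7.2, -4.4, 0, 0, 0, 0, -7, -4.6, 0, 0, 0, 0, -6.6, -5, 0, 0, 0, 0]
[-6.4, -5.2, 0, 0, 0, 0, -6, -5.5, 0, 0, 0, 0, -5.7, -5.8, 0, 0, 0, 0, -5.3, -6, 0, 0, 0, 0, -5, -6.2, 0, 0, 0, 0, -4.6, -6.3, 0, 0, 0, 0, -4.2, -6.6, 0, 0, 0, 0, -3.9, -6.7, 0, 0, 0, 0, -3.5, -6.8, 0, 0, 0, 0, -3.1, -6.9, 0, 0, 0, 0]
[ 0.38352692 -0.18595083  0.09600936]
```

View pics/s4.png

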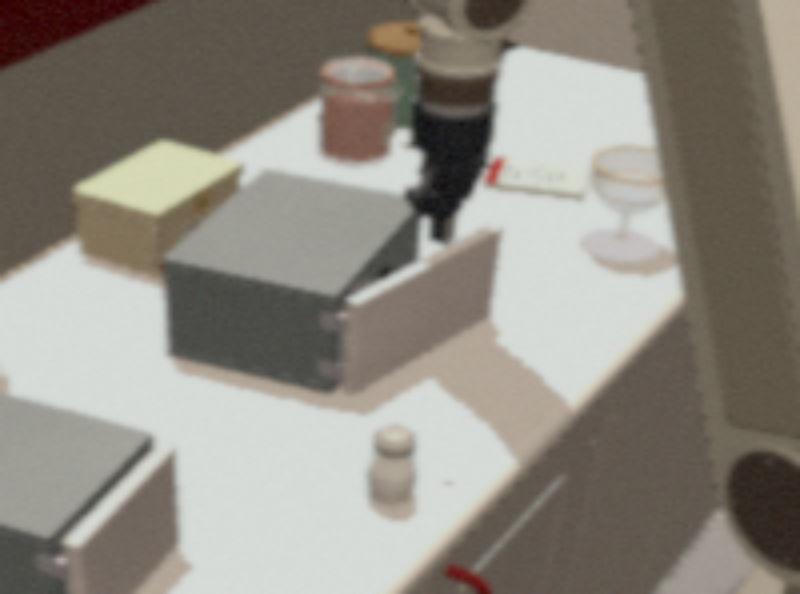

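Run:
```python
from plan2 import *
d=dict(np.load("side0.npz"))
q=project(d,[[.513,-.286,.085],[.513,-.286,.131],dpt(.316,.18,0,.131),dpt(.316,.21,0,.131),dpt(.316,.18,-.014,.131)])
print((q-[260,80])*[4,3.3])
```

```text
[[437.75297105 253.97224075]
 [441.36469488 220.05029946]
 [468.49746943 230.14467469]
 [487.70386749 220.05027858]
 [480.57393121 234.72385313]]
```

Run:
```python
from h import *
from workcell import bot
c=bot.camera("side"); C=cloud(c)
cv2.imwrite("pics/s5.png",cv2.resize(c["frame"][130:180,340:400],None,fx=10,fy=10,interpolation=cv2.INTER_NEAREST))
for r in range(144,166,2): print(r,c["frame"][r,370],C[r,370].round(3))
```

```text
144 [30 22 28] [ 0.504 -0.262  0.158]
146 [30 29 33] [ 0.508 -0.272  0.143]
148 [45 43 46] [ 0.507 -0.271  0.135]
150 [48 49 53] [ 0.509 -0.277  0.122]
152 [92 95 97] [ 0.507 -0.274  0.116]
154 [193 197 195] [ 0.579 -0.424  0.002]
156 [170 179 187] [ 0.486 -0.234  0.127]
158 [141 151 164] [ 0.478 -0.22   0.129]
160 [108 118 129] [ 0.477 -0.218  0.122]
162 [105 115 127] [ 0.478 -0.224  0.109]
164 [107 114 127] [ 0.476 -0.221  0.103]
```

View pics/s5.png

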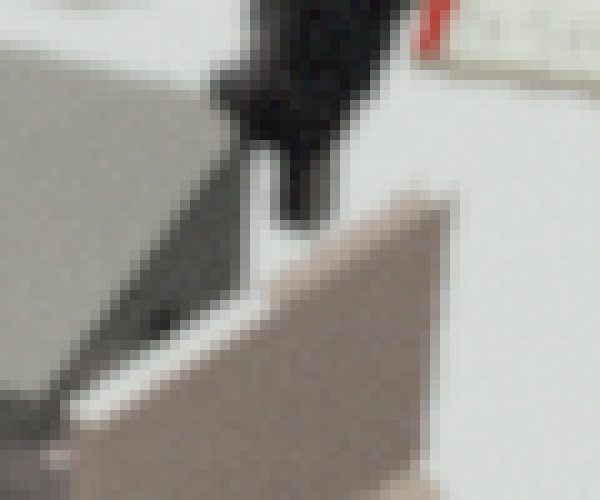

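The close-up shows the fingertip ending at depth height of about 0.112 m (row 153), with worktop visible below it. That is higher than nominal, so it overlaps the door top by only about 19 mm. I'll lower it 10 mm and check again.

>>> play_rows --plan '[0, 0, 5, 0, 0, 0, 0, 0, 5, 0, 0, 0, 0, 0, 0, 0, 0, 0]'

```text
clock: 11.18
eef_pos: [0.5138, -0.2863, 0.0858]
tool_rot: [1.0, 0.0, -0.001, -0.0]
ft_force: [0.4, -0.4, 0.7]
grip_width: 0.0002
```

Run:
```python
from h import *
from workcell import bot
c=bot.camera("side"); C=cloud(c)
cv2.imwrite("pics/s6.png",cv2.resize(c["frame"][130:180,340:400],None,fx=10,fy=10,interpolation=cv2.INTER_NEAREST))
for r in range(140,162,2): print(r,c["frame"][r,370],C[r,370].round(3),C[r,366].round(3))
o=bot.get_obs();print(o["eef_pos"],o["ft_force"])
```

```text
140 [27 29 29] [ 0.512 -0.277  0.165] [ 0.504 -0.228  0.191]
142 [33 34 33] [ 0.508 -0.269  0.162] [ 0.503 -0.227  0.184]
144 [29 31 30] [ 0.512 -0.279  0.147] [ 0.508 -0.239  0.168]
146 [27 29 25] [ 0.501 -0.259  0.151] [ 0.516 -0.255  0.149]
148 [40 39 41] [ 0.509 -0.275  0.132] [ 0.618 -0.458  0.001]
150 [46 50 53] [ 0.508 -0.276  0.123] [ 0.609 -0.442  0.002]
152 [58 59 60] [ 0.508 -0.278  0.113] [ 0.526 -0.279  0.106]
154 [77 84 91] [ 0.506 -0.275  0.107] [ 0.594 -0.415  0.001]
156 [146 157 170] [ 0.483 -0.228  0.132] [ 0.589 -0.408 -0.003]
158 [141 150 165] [ 0.479 -0.222  0.127] [ 0.487 -0.205  0.133]
160 [108 117 130] [ 0.477 -0.219  0.121] [ 0.48  -0.193  0.134]
[ 0.51391884 -0.28643291  0.08603857] [-0.36736928 -0.26734008  0.50285626]
```

View pics/s6.png

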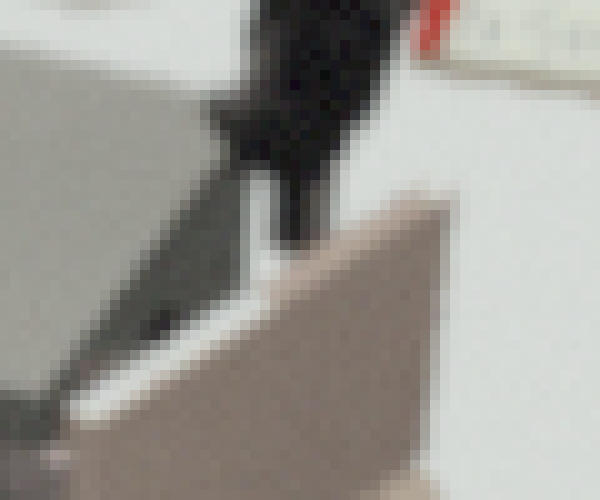

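The tip is now behind the door's top edge, at about z 0.10, and touching nothing. Now I push the door round.

>>> play_rows --plan '[-5, -2, 0, 0, 0, 0, -5, -2, 0, 0, 0, 0, -6, -2, 0, 0, 0, 0, -5, -2, 0, 0, 0, 0, -8.6, -2.7, 0, 0, 0, 0, -8.2, -2.8, 0, 0, 0, 0, -8.1, -3.3, 0, 0, 0, 0, -7.8, -3.6, 0, 0, 0, 0, 0, 0, 0, 0, 0, 0]'

```text
clock: 12.35
eef_pos: [0.4594, -0.2656, 0.0862]
tool_rot: [1.0, 0.0, -0.001, -0.001]
ft_force: [-0.5, 0.5, -0.2]
grip_width: 0.0003
```

```bash
python3 door.py s7
```

```text
pts 339 door angle med 0.5354552589564301 [0.51275358 0.55456691]
12.4 [ 0.45994728 -0.26582998  0.08632689] [-0.524  0.399 -0.138  1.035  0.     2.617] [ 0.2 -0.4  0.8]
local -0.16694787937844432 -0.04644036445652013
```

View pics/s7.png

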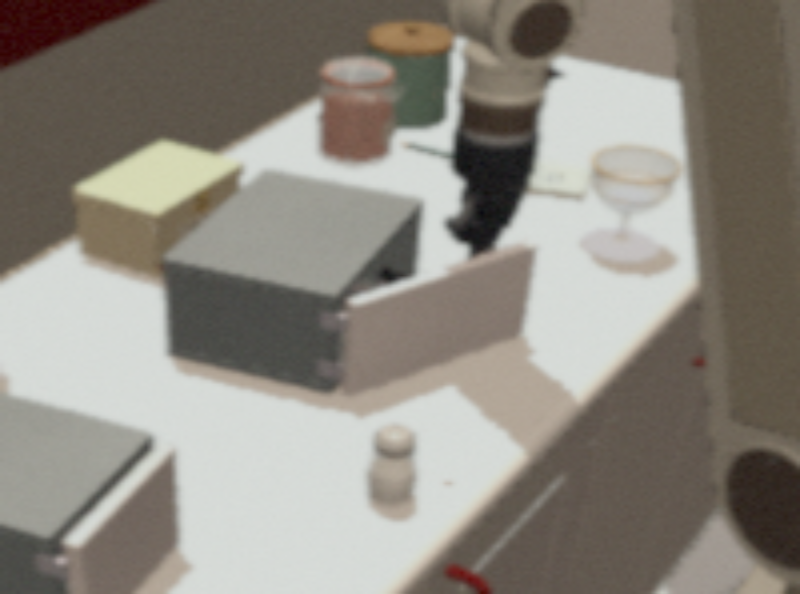

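The door moves as planned: it is at 0.54 rad with its free edge at (533,250), and the force is light. Carrying on.

>>> play_rows --plan '[-7.5, -4, 0, 0, 0, 0, -7.2, -4.4, 0, 0, 0, 0, -7, -4.6, 0, 0, 0, 0, -6.6, -5, 0, 0, 0, 0, -6.4, -5.2, 0, 0, 0, 0, -6, -5.5, 0, 0, 0, 0, -5.7, -5.8, 0, 0, 0, 0, -5.3, -6, 0, 0, 0, 0, -5, -6.2, 0, 0, 0, 0, -4.6, -6.3, 0, 0, 0, 0, -4.2, -6.6, 0, 0, 0, 0, -3.9, -6.7, 0, 0, 0, 0, -3.5, -6.8, 0, 0, 0, 0, -3.1, -6.9, 0, 0, 0, 0, 0, 0, 0, 0, 0, 0]'

```text
clock: 14.28
eef_pos: [0.3839, -0.1854, 0.0864]
tool_rot: [1.0, 0.001, -0.001, -0.001]
ft_force: [0.5, -0.6, -0.1]
grip_width: -0.0001
```

```bash
python3 door.py s8
```

```text
pts 492 door angle med 1.2613113293341034 [1.2375757  1.28195129]
14.325 [ 0.3842441  -0.18579178  0.08643351] [-0.451  0.213 -0.407  0.952  0.     2.69 ] [ 0.2  0.1 -0.1]
local -0.22923001667333853 0.04443328805653788
```

View pics/s8.png

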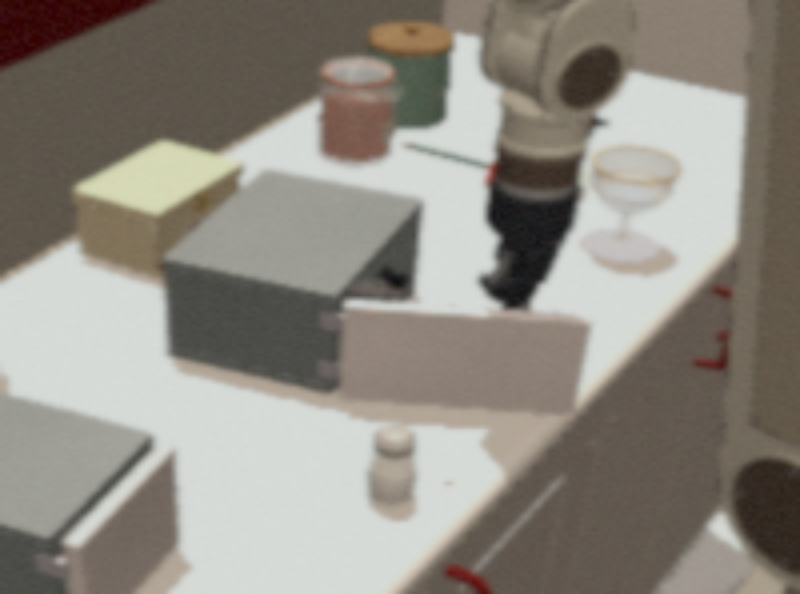

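The door stands at about 1.26 rad (72°) and the shaker, at (392,470), has not moved. I withdraw away from the door's back, then lift.

>>> play_rows --plan '[3, 6, 0, 0, 0, 0, 5, 10, 0, 0, 0, 0, 5, 10, 0, 0, 0, 0, 5, 10, 0, 0, 0, 0, 0, 0, -20, 0, 0, 0, 0, 0, -30, 0, 0, 0, 0, 0, -30, 0, 0, 0, 0, 0, -30, 0, 0, 0, 0, 0, -20, 0, 0, 0, 0, 0, 0, 0, 0, 0, 0, 0, 0, 0, 0, 0]'

```text
clock: 15.7
eef_pos: [0.4021, -0.2223, 0.2154]
tool_rot: [1.0, 0.0, -0.001, -0.001]
ft_force: [0.9, 0.1, 0.4]
grip_width: 0.0002
```

```bash
python3 door.py s9
python3 - <<'E'
from workcell import bot
import cv2,numpy as np
c=bot.camera("side"); cv2.imwrite("pics/s10.png",c["frame"])
d=np.load("side0.npz")
for q in ("shaker_mid","goblet_mid","gilt_goblet_mid","narrow_cupboard","mug_inside_mid"):
    for r in bot.outline_of(q,"side")[:1]: print(q,round(r["p"],2),r["point"])
m=np.abs(c["frame"].astype(int)-d["frame"]).mean(2); print("narrow diff",m[190:280,215:315].mean(),"goblet",m[290:350,230:280].mean(),"shaker",m[207:238,350:366].mean(),"bg",m[300:380,20:100].mean())
E
```

```text
pts 483 door angle med 1.2626450833196077 [1.23882403 1.28712086]
15.75 [ 0.40185381 -0.22213549  0.21512976] [-0.505  0.165 -0.104  1.304 -0.     2.636] [ 0.1 -0.1 -0.8]
local -0.2175090293806577 0.005786353249999067
shaker_mid 0.6 [219.8, 357.5]
goblet_mid 0.57 [319.3, 253.7]
gilt_goblet_mid 0.69 [140.5, 416.6]
narrow_cupboard 0.75 [233.7, 263.3]
mug_inside_mid 0.72 [235.2, 264.5]
narrow diff 2.894592592592593 goblet 3.0054444444444446 shaker 4.491935483870968 bg 2.933697916666666
```

View pics/s10.png

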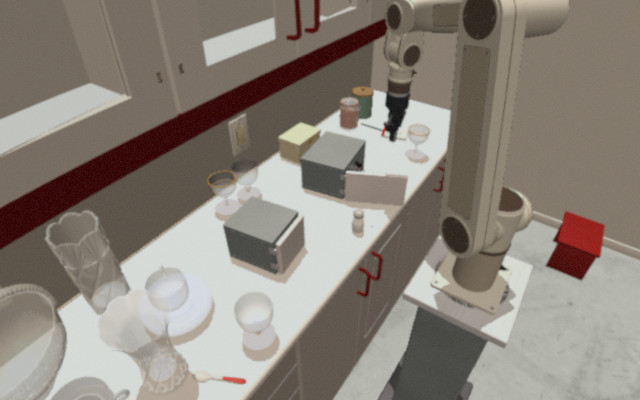

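The wide door is open at (375,187) and the narrow cupboard is shut at (265,235). The shaker (358,222) and both goblets are standing, and the arm is clear of everything.

```bash
python3 -c "
from workcell import bot
bot.job_done()"
```

```text
the job is handed in; nothing more can be done
```

The wide cupboard's door now stands open at about 1.26 rad (72°), measured from the depth image. It kept that angle after the arm withdrew, and I handed the job in at about 16 s on the clock.

- **Pressing:** I pressed the door at its right-hand end with the shut fingers, up to the hard stop at about 10 N. On withdrawal it sprang ajar to about 0.31 rad.
- **Opening:** I lowered a fingertip into the gap from above and pushed the door round from behind. Force readings at the pauses stayed around 1 N. I then backed off and lifted clear.

**Last checks:**
- **Narrow cupboard and plain goblet:** the picture around both matches the starting one to within noise.
- **Shaker:** its patch differs slightly more than noise. I put that down to the open door's shadow, because its detected position moved only about 2–3 pixels, and it is standing.
- **Gilt goblet:** I checked this by detection only. It is within 3 pixels of where it started and standing.
- **Mug:** I never saw it in any picture, and a last detection offered for it was really the narrow cupboard. The finger stayed in front of the cupboard's opening throughout, so it should not have been touched.

**Disagreements and faults:**
- **Fingertip height:** in the depth image the shut fingertips stood about 25 mm higher than the stated tool geometry. I lowered the finger another 10 mm before pushing. The press probably also landed a little above the 67 mm mark, which makes no difference on an upright hinge.
- **Top camera:** it showed only a blank picture, so all measurements come from the side camera.

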